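# Put the lids back on the bead jars

## Robot

A 6-joint arm with a two-finger parallel gripper is mounted at the origin on the work surface. World frame = base frame: x ahead of the robot, y to its left, z up, the work surface at z = 0. Lengths are in m, angles in rad, forces in N, time in s.
With the tool pointing down it reaches from about 0.275 to 0.85 m from the base axis. Payload 19 kg.
Tool frame: the origin (TCP) lies midway between the tips of the shut fingers; the grasp point (between the pads) lies 19 mm behind it; z points along the fingers, y is the line along which they close (so a half turn about z gives the same grasp; the last joint's range is limited). The gripper opens to 85 mm and grips with 20 to 120 N. Pads are 22 mm wide; open, the fingers measure 114 mm over their backs; the gripper's body (76 mm by 85 mm) begins 54 mm behind the grasp point. The pads swing forward as they close: fully open they stand 13 mm farther back than shut.
Start: joints at [-1.321, 0.15, 1.437, -0, 1.554, -0.134], TCP at [0.215, -0.533, 0.208] pointing down, gripper open.
Joint ranges: [-2.8, 2.8], [-0.68, 2.1], [0.12, 2.68], [-1.39, 4.53], [0.16, 2.79], [-2.81, 2.81]. Speed limits (rad/s): [1.89, 1.89, 2.22, 3.01, 3.01, 3.01].

## Interface

Orientations are given as a rotation vector (axis times angle).
In Python, from workcell import * gives the robot as it stands. The module is installed in compiled form; this text tells all that it offers.
- The arm moves only by the tool send_rows, never from a script. Its argument "steps" is a list of rows, each an object of numbers: "gripper": the opening, from 0 (shut) to 1 (fully open); "dx", "dy", "dz": the shift along the world's x, y, z in units of 20 cm (1.0 is 20 cm); "roll": the turn about the world's z in units of pi/2 rad (1.0 is pi/2 rad). A call has 1 to 8 rows; each row shifts and turns the commanded pose from where the row before left it; what a row does not reach is not made up. A row lasts 1/8 s, in which the tool goes at most 62.5 mm and 10.7 degrees, less where a joint would pass 70% of its speed; a pose out of reach is approached as far as the arm can. A call with a number of a shift or a turn outside -1 to 1 is refused whole. A call with a gripper value outside its range is refused whole. The fingers move at their own pace and stop on an object; the grip force is fixed at half the most. Time passes only in rows, so rows that do not move let the fingers close. It gives the time, the measured TCP pose, the force, the opening and the grip force at its end, in the units of the state.
- state(): the state, without advancing time (a new reading comes with each control period).
- get_image(name): name is "side" or "top" or "wrist"; returns a dict with "color" (420x560x3 uint8, red, green, blue), "depth" (420x560 float32, m along the optical axis (not along the pixel's ray), 0 where there is no reading), "fx", "fy", "cx", "cy" (pixels), "view" (4x4, takes a point from world to camera coordinates). Camera axes: x right, y up, looking along -z (the intrinsics and any distortion apply to the point x, -y, -z); pixel columns grow to the right and rows downward; lengths in m; the calibration is good to about 2 mm. The wrist camera is an equidistant fisheye: a pixel r from the principal point sees the ray r / f radians off the axis. A picture is of the moment at which its call begins.
- sign_off(): hands the job in; it is judged then, once.
Trained networks look in a picture, given as the dict that the camera call returned (one of the last four; its "shot" number tells which), for a name from the list of things; names that differ only in an ending like _2 or _b are one class to them, and where a whole thing is asked for, a point or a joint stands for the part that bears it (a point fixed in the world has none). Each returns a list of dicts, best first, with "conf" (0 to 1); they miss things now and then, are a little off and sometimes report something else, mostly with a low value. They report only what shows in the picture. A call takes as long as a camera call. They do not tell look-alikes from the thing itself.
- search_frame(label, picture): "pixel" ([column, row] in pixels, amid what is visible of it).
- regions_of(label, picture): "mask" (420x560 bool, what is visible of it) and "pixel" ([column, row] in pixels, amid what is visible of it).
The state is a dict: "time": time; "qpos": joint angles; "qd": joint speeds; "joint_torque": joint torques, N m; "ee_pos": TCP position; "tcp_rot": TCP orientation; "contact_force": force on the tool from outside, world axes, zero at the start; "ft_torque": the same for the moment, N m; "gripper_width": finger opening in m; "finger_force": force on a finger pad.
Only numpy, scipy, OpenCV 4.12 (cv2) and the standard library are available. Lean on these libraries where they do the work, as an engineer would, in place of code of your own. Each camera call takes 0.05 s, during which the arm holds its last target. There are 200 camera calls.

## Task

The craft session is over and the four bead jars have been left open: put each wooden lid back on the jar of its own size, so that its plug sits down in the mouth and the lid lies flat on the rim. Leave the jars standing upright where they are, and do not disturb the roll of tape or the glue bottle.

Things in the scene. Friction and masses are not known exactly. Their poses are not given: they have to be found in the camera images.
- jar_64: smallest of four open round white stoneware jars, loose, standing upright, full of wooden beads: outside diameter 64 mm, 50 mm high, mouth (inside) diameter 55 mm, wall 4.5 mm; the beads end about 20 mm below the rim. Origin: centre of the underside; z up, rim at z = 50 mm. About 280 g.
- jar_78: second smallest of four open round white stoneware jars, loose, standing upright, full of wooden beads: outside diameter 78 mm, 57 mm high, mouth (inside) diameter 69 mm, wall 4.5 mm; the beads end about 20 mm below the rim. Origin: centre of the underside; z up, rim at z = 57 mm. About 380 g.
- jar_92: second largest of four open round white stoneware jars, loose, standing upright, full of wooden beads: outside diameter 92 mm, 64 mm high, mouth (inside) diameter 83 mm, wall 4.5 mm; the beads end about 20 mm below the rim. Origin: centre of the underside; z up, rim at z = 64 mm. About 500 g.
- jar_106: largest of four open round white stoneware jars, loose, standing upright, full of wooden beads: outside diameter 106 mm, 71 mm high, mouth (inside) diameter 97 mm, wall 4.5 mm; the beads end about 20 mm below the rim. Origin: centre of the underside; z up, rim at z = 71 mm. About 650 g.
- lid_64: smallest of four loose turned wooden lids, lying right way up; fits the smallest jar. From below: tapered plug 10 mm deep (40 to 49 mm across), disc 64 mm across (z = 10 to 18 mm), central knob 24 mm across (z = 18 to 42 mm) to grip from above. Origin: centre of the plug's underside, z up. About 30 g. Seated, the disc rests on the rim, its origin 40 mm above the jar's origin.
- lid_78: second smallest of four loose turned wooden lids, lying right way up; fits the second smallest jar. From below: tapered plug 10 mm deep (54 to 63 mm across), disc 78 mm across (z = 10 to 18 mm), central knob 24 mm across (z = 18 to 42 mm) to grip from above. Origin: centre of the plug's underside, z up. About 40 g. Seated, the disc rests on the rim, its origin 47 mm above the jar's origin.
- lid_92: second largest of four loose turned wooden lids, lying right way up; fits the second largest jar. From below: tapered plug 10 mm deep (68 to 77 mm across), disc 92 mm across (z = 10 to 18 mm), central knob 24 mm across (z = 18 to 42 mm) to grip from above. Origin: centre of the plug's underside, z up. About 55 g. Seated, the disc rests on the rim, its origin 54 mm above the jar's origin.
- lid_106: largest of four loose turned wooden lids, lying right way up; fits the largest jar. From below: tapered plug 10 mm deep (82 to 91 mm across), disc 106 mm across (z = 10 to 18 mm), central knob 24 mm across (z = 18 to 42 mm) to grip from above. Origin: centre of the plug's underside, z up. About 70 g. Seated, the disc rests on the rim, its origin 61 mm above the jar's origin.
- tape_roll: bystander: a roll of tan masking tape lying flat, a ring 104 mm outside and 76 mm inside diameter, 24 mm high, loose. Origin: centre of the underside.
- glue_bottle: bystander: a closed white craft-glue bottle with an orange cap, standing, 52 mm in diameter, 110 mm high, loose. Origin: centre of the underside.
There are look-alikes about, which are no part of the job. Leave any purple look-alike of the lid_92 alone. Leave any red look-alike of the jar_64 alone.

How it is judged:
By the outcome, as a careful person would: the job done as asked, in the order asked, and still so for the second after the job is handed in, with the robot touching nothing.
It also fails if it takes over 115 s, if anything falls off the work surface, if the arm or the gripper's body presses on something with over 40 N, if the wrist force passes 120 N, or if a joint passes its speed limit or range.

## Working session

There is one attempt and no reset: what is moved stays moved. The work goes in short steps, Python scripts to look and compute and a tool call to move; the robot and the scene stay as the last step left them, time stands still between calls to the robot, and variables do not carry over. Pictures are saved under pics/ and viewed, at most 14 in all, crops included, and the job is handed in when it is done.

Besides the shell and the picture viewer there is one more tool, called as name(argument=value, ...) on one line, values as JSON. send_rows: Moves the arm, as the interface text tells. Shifts and turns lie within -1 to 1; 1 stands for 20 cm of shift or pi/2 rad of turn. Its arguments: {"type":"object","properties":{"steps":{"type":"array"}},"required":["steps"]}

```bash
mkdir -p pics; cat > h.py <<'E'
from workcell import *
import numpy as np, cv2
def cloud(p):
    d=p["depth"]; v,u=np.mgrid[0:420,0:560]
    P=np.stack([(u-p["cx"])/p["fx"]*d,-(v-p["cy"])/p["fy"]*d,-d],-1)
    T=np.linalg.inv(p["view"]); W=P@T[:3,:3].T+T[:3,3]; W[d<=0]=np.nan
    return W
def save(p,n): cv2.imwrite(f"pics/{n}.png",cv2.cvtColor(p["color"],cv2.COLOR_RGB2BGR))
E
python3 - <<'E'
from h import *
for n in("top","side"):
    p=get_image(n); save(p,n+"1"); W=cloud(p); np.save(n+".npy",W)
    T=np.linalg.inv(p["view"]); print(n,T[:3,3].round(3),p["fx"])
    for l in ["jar_64","jar_78","jar_92","jar_106","lid_64","lid_78","lid_92","lid_106","tape_roll","glue_bottle"]:
        for r in regions_of(l,p)[:3]:
            m=r["mask"]; q=W[m]; q=q[np.isfinite(q[:,0])]
            if len(q)==0: continue
            top=np.percentile(q[:,2],97)
            lo,hi=np.percentile(q,2,0),np.percentile(q,98,0)
            print(l,round(r["conf"],2),np.round(r["pixel"]),m.sum(),"mid",((lo+hi)/2).round(3),"ext",(hi-lo).round(3),"top",round(top,3),p["color"][m].mean(0).round())
s=state();print(s["time"],s["ee_pos"],s["tcp_rot"],s["gripper_width"])
E
```

```text
top [0.4   0.007 1.216] 457.885609208793
jar_64 0.85 [184. 180.] 1525 mid [0.648 0.274 0.043] ext [0.1   0.1   0.058] top 0.072 [160. 131.  99.]
jar_64 0.83 [381. 227.] 554 mid [ 0.524 -0.238  0.026] ext [0.059 0.059 0.051] top 0.051 [156.  59.  42.]
jar_64 0.82 [128. 222.] 890 mid [0.536 0.422 0.034] ext [0.071 0.074 0.05 ] top 0.058 [156. 131. 103.]
jar_78 0.85 [184. 180.] 1525 mid [0.648 0.274 0.043] ext [0.1   0.1   0.058] top 0.072 [160. 131.  99.]
jar_78 0.83 [381. 227.] 554 mid [ 0.524 -0.238  0.026] ext [0.059 0.059 0.051] top 0.051 [156.  59.  42.]
jar_78 0.82 [128. 222.] 890 mid [0.536 0.422 0.034] ext [0.071 0.074 0.05 ] top 0.058 [156. 131. 103.]
jar_92 0.85 [184. 180.] 1525 mid [0.648 0.274 0.043] ext [0.1   0.1   0.058] top 0.072 [160. 131.  99.]
jar_92 0.83 [381. 227.] 554 mid [ 0.524 -0.238  0.026] ext [0.059 0.059 0.051] top 0.051 [156.  59.  42.]
jar_92 0.82 [128. 222.] 890 mid [0.536 0.422 0.034] ext [0.071 0.074 0.05 ] top 0.058 [156. 131. 103.]
jar_106 0.85 [184. 180.] 1525 mid [0.648 0.274 0.043] ext [0.1   0.1   0.058] top 0.072 [160. 131.  99.]
jar_106 0.83 [3
[... 4163 characters left out ...]
 ext [0.094 0.095 0.028] top 0.042 [135. 110.  73.]
lid_106 0.68 [377. 188.] 179 mid [ 0.378 -0.269  0.029] ext [0.039 0.052 0.034] top 0.045 [110.  90.  59.]
tape_roll 0.95 [334. 219.] 620 mid [ 0.45  -0.103  0.016] ext [0.094 0.099 0.024] top 0.028 [111.  93.  57.]
tape_roll 0.41 [375. 191.] 171 mid [ 0.378 -0.269  0.029] ext [0.039 0.051 0.033] top 0.045 [111.  90.  59.]
tape_roll 0.2 [203. 333.] 1484 mid [0.534 0.424 0.03 ] ext [0.074 0.073 0.057] top 0.058 [99. 90. 76.]
glue_bottle 0.9 [349. 149.] 403 mid [ 0.529 -0.411  0.06 ] ext [0.047 0.031 0.103] top 0.11 [110. 102.  90.]
1.1 [ 0.21526694 -0.53313774  0.20796439] [-3.08378934e+00 -5.99180551e-01  5.90901203e-05] 0.08533352591737525
```

View pics/top1.png

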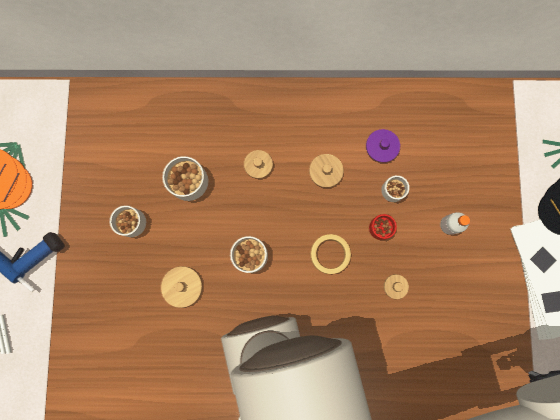

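View pics/side1.png

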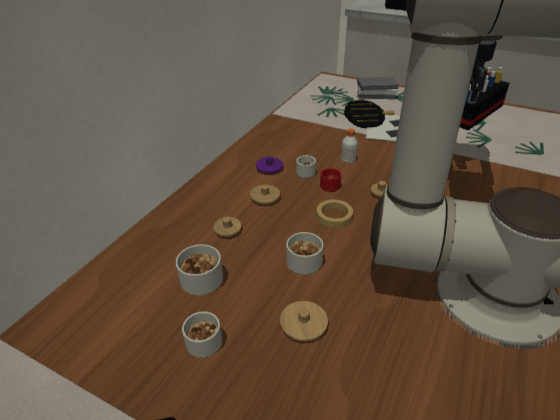

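The top view shows four white jars: 106 at (185,179), 78 at (127,222), 92 at (249,255) and 64 at (397,188). The wooden lids are 106 at (181,287), 78 at (258,164), 92 at (326,171) and 64 at (397,287). The look-alikes are a purple lid at (383,146) and a red jar at (383,227). The tape at (330,254) and the glue at (456,223) also have to be left alone.

Next I'll fit the centres from both clouds and make one close crop.

```bash
python3 - <<'E'
from h import *
W={n:np.load(n+".npy").reshape(-1,3) for n in("top","side")}
J={"jar_64":(.623,-.276,.050),"jar_78":(.536,.422,.057),"jar_92":(.47,.09,.064),"jar_106":(.647,.273,.071)}
L={"lid_64":(.373,-.272),"lid_78":(.697,.086),"lid_92":(.674,-.097),"lid_106":(.368,.282)}
img=get_image("top");W2=cloud(img)
print("jar92 px",W2[255,249])
from scipy.optimize import least_squares
for n,w in W.items():
    w=w[np.isfinite(w[:,0])]
    for k,(x,y,h) in J.items():
        R=int(k[4:])/2000
        for _ in range(3):
            q=w[(np.hypot(w[:,0]-x,w[:,1]-y)<R+.02)&(abs(w[:,2]-h)<.006)][:,:2]
            f=least_squares(lambda c:np.hypot(*(q-c[:2]).T)-c[2],[x,y,R],loss="soft_l1",f_scale=.002).x; x,y=f[:2]
        print(n,k,len(q),f.round(4),"expected r",R-.00225)
    for k,(x,y) in L.items():
        R=int(k[4:])/2000
        for _ in range(3):
            q=w[(np.hypot(w[:,0]-x,w[:,1]-y)<.02)&(w[:,2]>.036)&(w[:,2]<.05)]
            if len(q)<5: break
            c,r=cv2.minEnclosingCircle(q[:,:2].astype(np.float32)); x,y=c
        d=w[(np.hypot(w[:,0]-x,w[:,1]-y)<R+.015)&(abs(w[:,2]-.018)<.005)][:,:2]
        cd,rd=cv2.minEnclosingCircle(d.astype(np.float32))
        print(n,k,len(q),"knob",np.round([x,y,r],4),"top",np.median(q[:,2]).round(4),"disc",np.round([*cd,rd],4))
c=img["color"][130:310,230:470]; save({"color":cv2.resize(c,None,fx=3,fy=3,interpolation=cv2.INTER_CUBIC)},"crop1")
E
```

```text
jar92 px [0.45036151 0.10581781 0.04070345]
top jar_64 133 [ 0.6263 -0.2751  0.0295] expected r 0.029750000000000002
top jar_78 186 [0.537  0.4228 0.0365] expected r 0.03675
top jar_92 199 [0.4519 0.1057 0.0435] expected r 0.04375
top jar_106 250 [0.6493 0.275  0.0505] expected r 0.050749999999999997
top lid_64 72 knob [ 0.3724 -0.2728  0.0118] top 0.0408 disc [ 0.3718 -0.2731  0.0324]
top lid_78 59 knob [0.6956 0.0868 0.0114] top 0.0402 disc [0.696  0.0877 0.0392]
top lid_92 63 knob [ 0.678  -0.0959  0.0124] top 0.0403 disc [ 0.6789 -0.0953  0.0463]
top lid_106 67 knob [0.3697 0.2824 0.0118] top 0.0412 disc [0.3696 0.2825 0.053 ]
side jar_64 112 [ 0.6233 -0.2756  0.0295] expected r 0.029750000000000002
side jar_78 323 [0.5341 0.4232 0.0365] expected r 0.03675
side jar_92 280 [0.4489 0.1058 0.0435] expected r 0.04375
side jar_106 329 [0.6465 0.275  0.0506] expected r 0.050749999999999997
side lid_64 43 knob [ 0.3692 -0.2719  0.0123] top 0.0421 disc [ 0.3699 -0.2731  0.0322]
side lid_78 55 knob [0.6938 0.0871 0.0125] top 0.042 disc [0.6927 0.0858 0.0407]
side lid_92 43 knob [ 0.6747 -0.0974  0.0148] top 0.0419 disc [ 0.6763 -0.094   0.0478]
side lid_106 93 knob [0.3663 0.2818 0.0126] top 0.0421 disc [0.3677 0.282  0.0539]
```

View pics/crop1.png

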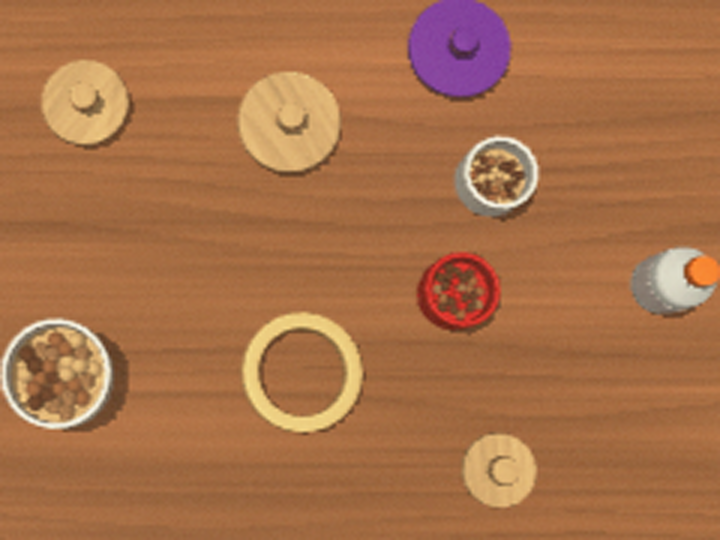

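The crop confirms the choices: wooden lid_64 at crop (500,470), white jar_64 at (501,176), lid_78 at (85,100) and lid_92 at (290,120). The purple lid at (460,45) and the red jar at (460,290) are excluded. Fitted radii and heights match the given sizes, so I'll start with lid_64.

send_rows(steps=[{"gripper":0.7,"dx":0.13,"dy":0.217},{"gripper":0.7,"dx":0.13,"dy":0.217},{"gripper":0.7,"dx":0.13,"dy":0.217},{"gripper":0.7,"dx":0.13,"dy":0.217},{"gripper":0.7,"dx":0.13,"dy":0.217},{"gripper":0.7,"dx":0.13,"dy":0.217,"dz":-0.2},{"gripper":0.7,"dz":-0.25},{"gripper":0.7}])

```text
invalid input
```

send_rows(steps=[{"gripper":0.7,"dx":0.13,"dy":0.217,"dz":0,"roll":0},{"gripper":0.7,"dx":0.13,"dy":0.217,"dz":0,"roll":0},{"gripper":0.7,"dx":0.13,"dy":0.217,"dz":0,"roll":0},{"gripper":0.7,"dx":0.13,"dy":0.217,"dz":0,"roll":0},{"gripper":0.7,"dx":0.13,"dy":0.217,"dz":0,"roll":0},{"gripper":0.7,"dx":0.13,"dy":0.217,"dz":-0.1,"roll":0},{"gripper":0.7,"dx":0,"dy":0,"dz":-0.25,"roll":0},{"gripper":0.7,"dx":0,"dy":0,"dz":0,"roll":0}])

```text
time: 2.15
ee_pos: [0.3703, -0.2712, 0.1358]
tcp_rot: [-3.079, -0.6, 0.004]
contact_force: [-0.2, -0.4, 0.8]
gripper_width: 0.0598
finger_force: 0.0
```

send_rows(steps=[{"gripper":0.7,"dx":0.004,"dy":-0.008,"dz":-0.2,"roll":0},{"gripper":0.7,"dx":0,"dy":0,"dz":-0.2,"roll":0},{"gripper":0.7,"dx":0,"dy":0,"dz":-0.12,"roll":0},{"gripper":0.7,"dx":0,"dy":0,"dz":-0.055,"roll":0},{"gripper":0.7,"dx":0,"dy":0,"dz":0,"roll":0},{"gripper":0,"dx":0,"dy":0,"dz":0,"roll":0},{"gripper":0,"dx":0,"dy":0,"dz":0,"roll":0},{"gripper":0,"dx":0,"dy":0,"dz":0,"roll":0}])

```text
time: 3.15
ee_pos: [0.3723, -0.2745, 0.0235]
tcp_rot: [3.083, 0.599, 0.001]
contact_force: [0.4, 0.3, -0.3]
gripper_width: 0.0049
finger_force: 0.0
```

Opening 5 mm: the fingers missed the knob, so I'll look.

```bash
python3 - <<'E'
from h import *
s=state();print(s["ee_pos"],s["gripper_width"],s["finger_force"])
p=get_image("wrist"); a=get_image("top")
save({"color":np.hstack([cv2.resize(p["color"],(400,300)),cv2.resize(a["color"][210:330,320:480],(400,300))])},"w1")
W=cloud(a).reshape(-1,3)
q=W[(np.hypot(W[:,0]-.37,W[:,1]+.27)<.07)&(W[:,2]>.012)]
print(len(q),q.min(0),q.max(0))
E
```

```text
[ 0.37227821 -0.27450986  0.02345487] 0.004945653350097239 0.0
4482 [ 0.300017   -0.33987482  0.01264   ] [ 0.43950017 -0.20118417  0.45138647]
```

View pics/w1.png

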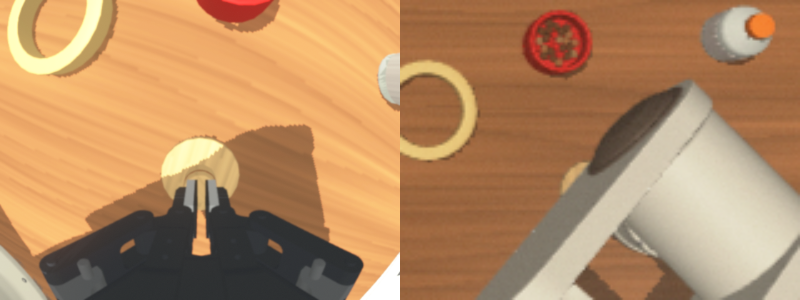

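The wrist view shows the closed fingers just behind the knob at (200,175), on the −x side, so they closed beside it. I'll raise, then measure again, with the wrist camera too.

send_rows(steps=[{"gripper":0,"dx":0,"dy":0,"dz":0.2,"roll":0},{"gripper":0.7,"dx":0,"dy":0,"dz":0.3,"roll":0},{"gripper":0.7,"dx":0,"dy":0,"dz":0.1,"roll":0},{"gripper":0.7,"dx":0,"dy":0,"dz":0,"roll":0}])

```text
time: 3.75
ee_pos: [0.3726, -0.2748, 0.1444]
tcp_rot: [3.082, 0.599, 0.002]
contact_force: [0.2, -0.5, -1.1]
gripper_width: 0.0544
finger_force: 0.0
```

```bash
cat >> h.py <<'E'
def wcloud(p):
    d=p["depth"]; v,u=np.mgrid[0:420,0:560]
    a=(u-p["cx"])/p["fx"]; b=(v-p["cy"])/p["fy"]; th=np.hypot(a,b)+1e-9
    t=np.tan(np.minimum(th,1.5))/th
    P=np.stack([a*t*d,-b*t*d,-d],-1); T=np.linalg.inv(p["view"]); W=P@T[:3,:3].T+T[:3,3]; W[(d<=0)|(th>1.4)]=np.nan
    return W
def lid(w,x,y,R,zo=0,n=3):
    w=w.reshape(-1,3); w=w[np.isfinite(w[:,0])]; q=[]
    for _ in range(n):
        q=w[(np.hypot(w[:,0]-x,w[:,1]-y)<.02+.01*(_==0))&(w[:,2]>.036+zo)&(w[:,2]<.05+zo)]
        if len(q)<5: return None
        (x,y),r=cv2.minEnclosingCircle(q[:,:2].astype(np.float32))
    d=w[(np.hypot(w[:,0]-x,w[:,1]-y)<R+.015)&(abs(w[:,2]-.018-zo)<.005)][:,:2]
    cd,rd=cv2.minEnclosingCircle(d.astype(np.float32)) if len(d)>5 else ((0,0),0)
    return np.round([x,y,r,np.median(q[:,2]),*cd,rd],4)
E
python3 - <<'E'
from h import *
s=state();print(s["ee_pos"],s["gripper_width"])
for n in("wrist","top","side"):
    p=get_image(n); W=wcloud(p) if n=="wrist" else cloud(p)
    if n=="wrist": save(p,"w2"); print(np.linalg.inv(p["view"]).round(3).tolist(),p["cx"],p["cy"],p["fx"])
    print(n,lid(W,.373,-.272,.032))
E
```

```text
[ 0.37256965 -0.27480173  0.144357  ] 0.054414648867646596
[[0.375, 0.89, 0.26, 0.439], [-0.927, 0.359, 0.108, -0.248], [0.003, -0.282, 0.959, 0.31], [0.0, 0.0, 0.0, 1.0]] 281.4515360152257 209.6146491557973 325.19226210127806
wrist [ 0.3716 -0.2741  0.012   0.0413  0.3714 -0.2742  0.032 ]
top [ 0.3724 -0.2727  0.0121  0.0401  0.3724 -0.2733  0.0321]
side [ 0.3691 -0.2714  0.0153  0.0425  0.3703 -0.2737  0.0334]
```

View pics/w2.png

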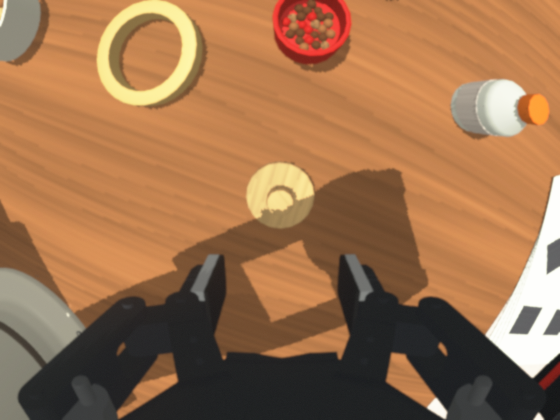

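```bash
python3 - <<'E'
from h import *
from scipy.spatial.transform import Rotation as R
s=state();t=np.array(s["ee_pos"]);M=R.from_rotvec(s["tcp_rot"]).as_matrix()
p=get_image("wrist");W=wcloud(p)
P=(W.reshape(-1,3)-t)@M; P=P.reshape(W.shape)
print(M.round(2).tolist())
for sl in((slice(245,320),slice(190,226)),(slice(245,320),slice(338,375))):
    q=P[sl].reshape(-1,3); q=q[np.isfinite(q[:,0])&(q[:,2]<.06)]
    print(len(q),q.min(0).round(3),q.max(0).round(3)); 
    o=q[np.argsort(-q[:,2])][:8]; print(o.round(3).tolist())
p2=get_image("side");W2=cloud(p2)
q=(W2.reshape(-1,3)-t)@M; q=q[(abs(q[:,0])<.02)&(abs(q[:,1])<.06)&(q[:,2]<.05)&(q[:,2]>-.05)]
print("side",len(q),q.min(0) if len(q) else 0,q.max(0) if len(q) else 0)
E
```

```text
[[0.93, 0.37, -0.0], [0.37, -0.93, 0.0], [-0.0, -0.0, -1.0]]
1754 [-0.012 -0.041 -0.09 ] [ 0.017 -0.023 -0.027]
[[0.005, -0.03, -0.027], [-0.004, -0.03, -0.027], [-0.007, -0.03, -0.028], [0.002, -0.03, -0.028], [-0.003, -0.03, -0.028], [0.003, -0.03, -0.028], [0.004, -0.03, -0.028], [0.005, -0.03, -0.028]]
1812 [-0.012  0.023 -0.091] [ 0.017  0.043 -0.028]
[[0.004, 0.031, -0.028], [-0.004, 0.03, -0.028], [-0.007, 0.03, -0.028], [0.005, 0.03, -0.028], [-0.006, 0.03, -0.028], [-0.003, 0.03, -0.028], [-0.005, 0.03, -0.028], [-0.004, 0.03, -0.028]]
side 67 [-0.01269443 -0.04679767 -0.04951287] [ 0.01029388  0.03650938 -0.03039783]
```

The lid has not moved and the lateral alignment is right. Both the wrist and side clouds put the fingertips about 28 mm behind the reported TCP, far more than the stated swing. I'll measure the tip offset at the 24 mm gripping width.

send_rows(steps=[{"gripper":0.28,"dx":0,"dy":0,"dz":0,"roll":0},{"gripper":0.28,"dx":0,"dy":0,"dz":0,"roll":0},{"gripper":0.28,"dx":0,"dy":0,"dz":0,"roll":0},{"gripper":0.28,"dx":0,"dy":0,"dz":0,"roll":0}])

```text
time: 4.5
ee_pos: [0.3721, -0.2744, 0.143]
tcp_rot: [-3.084, -0.599, 0.0]
contact_force: [1.2, 1.2, -0.2]
gripper_width: 0.0239
finger_force: 0.0
```

```bash
cat >> h.py <<'E'
from scipy.spatial.transform import Rotation as Rn
def tips():
    s=state();t=np.array(s["ee_pos"]);M=Rn.from_rotvec(s["tcp_rot"]).as_matrix()
    p=get_image("wrist");P=(wcloud(p).reshape(-1,3)-t)@M
    w=s["gripper_width"]/2
    for sg in(-1,1):
        q=P[(abs(P[:,0])<.013)&(abs(P[:,1]-sg*(w+.004))<.007)&(P[:,2]<.03)&(P[:,2]>-.09)]
        z=np.sort(q[:,2])[::-1]; print("w",round(2*w,4),sg,len(q),"tipz",z[[3,20,60]].round(4) if len(z)>60 else z)
        e=q[q[:,2]>z[60]-.004]; print("  x",e[:,0].min().round(3),e[:,0].max().round(3),"y",e[:,1].min().round(3),e[:,1].max().round(3))
E
python3 - <<'E'
from h import *
tips(); s=state(); print(s["ee_pos"],s["qpos"])
E
```

```text
w 0.0239 -1 2340 tipz [-0.0233 -0.0266 -0.0289]
  x -0.011 0.011 y -0.023 -0.011
w 0.0239 1 2285 tipz [-0.0233 -0.0264 -0.0289]
  x -0.012 0.011 y 0.012 0.023
[ 0.37209095 -0.27436402  0.14298311] [-8.02296888e-01 -5.46066455e-02  1.78442940e+00  5.20064985e-05
  1.41180444e+00  3.84700493e-01]
```

At gripping width the tips sit 23 mm behind the reported TCP, about 20 mm more than described. I'll aim for TCP z ≈ −0.001 at the grasp, which puts the tips about 22 mm up, just above the disc.

send_rows(steps=[{"gripper":0.7,"dx":0,"dy":0,"dz":-0.1,"roll":0},{"gripper":0.7,"dx":0,"dy":0,"dz":-0.2,"roll":0},{"gripper":0.7,"dx":0,"dy":0,"dz":-0.2,"roll":0},{"gripper":0.7,"dx":0,"dy":0,"dz":-0.14,"roll":0},{"gripper":0.7,"dx":0,"dy":0,"dz":-0.08,"roll":0},{"gripper":0.7,"dx":0,"dy":0,"dz":0,"roll":0},{"gripper":0.7,"dx":0,"dy":0,"dz":0,"roll":0}])

```text
time: 5.42
ee_pos: [0.3726, -0.2749, 0.0]
tcp_rot: [3.083, 0.599, 0.001]
contact_force: [0.6, 0.0, 0.2]
gripper_width: 0.0601
finger_force: 0.0
```

send_rows(steps=[{"gripper":0,"dx":0,"dy":0,"dz":0,"roll":0},{"gripper":0,"dx":0,"dy":0,"dz":0,"roll":0},{"gripper":0,"dx":0,"dy":0,"dz":0,"roll":0},{"gripper":0,"dx":0,"dy":0,"dz":0,"roll":0}])

```text
time: 5.92
ee_pos: [0.3724, -0.2747, -0.0002]
tcp_rot: [3.083, 0.599, 0.001]
contact_force: [-2.5, 2.1, 10.1]
gripper_width: 0.0216
finger_force: 58.4
```

Gripped. Lift and carry over to jar_64.

send_rows(steps=[{"gripper":0,"dx":0,"dy":0,"dz":0.15,"roll":0},{"gripper":0,"dx":0,"dy":0,"dz":0.3,"roll":0},{"gripper":0,"dx":0.05,"dy":0,"dz":0.2,"roll":0},{"gripper":0,"dx":0.3,"dy":-0.006,"dz":0,"roll":0},{"gripper":0,"dx":0.3,"dy":0,"dz":0,"roll":0},{"gripper":0,"dx":0.3,"dy":0,"dz":0,"roll":0},{"gripper":0,"dx":0.21,"dy":0,"dz":0,"roll":0},{"gripper":0,"dx":0.106,"dy":0,"dz":0,"roll":0}])

```text
time: 6.92
ee_pos: [0.6271, -0.275, 0.1283]
tcp_rot: [-3.083, -0.601, 0.0]
contact_force: [0.4, -0.8, -0.7]
gripper_width: 0.0218
finger_force: 58.9
```

```bash
cat >> h.py <<'E'
from scipy.optimize import least_squares
def jar(w,x,y,h,R):
    w=w.reshape(-1,3); w=w[np.isfinite(w[:,0])]; r=R-.00225
    for _ in range(3):
        q=w[(abs(np.hypot(w[:,0]-x,w[:,1]-y)-r)<.008)&(abs(w[:,2]-h)<.005)][:,:2]
        if len(q)<20: return None
        x,y=least_squares(lambda c:np.hypot(*(q-c[:2]).T)-r,[x,y],loss="soft_l1",f_scale=.002).x
    return np.round([x,y],4),len(q)
def hold(J,h,R,name=None):
    s=state(); p=get_image("wrist"); W=wcloud(p)
    if name: save(p,name)
    t=np.array(s["ee_pos"]); print("tcp",t.round(4),"w",round(s["gripper_width"],4))
    print("jar wrist",jar(W,*J,h,R))
    w=W.reshape(-1,3); z0=t[2]+.017
    d=w[(np.hypot(w[:,0]-t[0],w[:,1]-t[1])<R+.02)&(abs(w[:,2]-z0)<.01)]
    if len(d)>30:
        r=np.hypot(d[:,0]-t[0],d[:,1]-t[1])
        print("disc z-tcp",(np.median(d[:,2])-t[2]).round(4))
        # outer edge in bins of angle, fitted with known radius
        a=np.arctan2(d[:,1]-t[1],d[:,0]-t[0]); b=np.digitize(a,np.linspace(-np.pi,np.pi,73))
        e=np.array([d[b==k][np.argmax(r[b==k])] for k in np.unique(b) if (b==k).sum()>3])
        e=e[np.hypot(e[:,0]-t[0],e[:,1]-t[1])>R-.012]
        f=least_squares(lambda c:np.hypot(*(e[:,:2]-c).T)-R,t[:2],loss="soft_l1",f_scale=.001).x
        print("lid centre",f.round(4),"off tcp",(f-t[:2]).round(4),len(e))
E
python3 - <<'E'
from h import *
hold((.625,-.275),.05,.032,"w3")
E
```

```text
tcp [ 0.6271 -0.275   0.1283] w 0.0218
jar wrist (array([ 0.626 , -0.2763]), 749)
disc z-tcp 0.0176
lid centre [ 0.6262 -0.2757] off tcp [-0.0009 -0.0007] 54
```

View pics/w3.png

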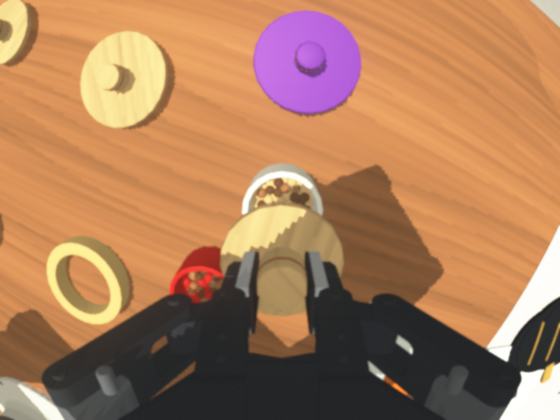

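The lid at (280,235) is held level in front of white jar_64 at (283,190), and the measured centres agree to 0.7 mm. Lowering to about 1 mm above seated, then release.

send_rows(steps=[{"gripper":0,"dx":0,"dy":-0.003,"dz":-0.15,"roll":0},{"gripper":0,"dx":0,"dy":0,"dz":-0.14,"roll":0},{"gripper":0,"dx":0,"dy":0,"dz":-0.08,"roll":0},{"gripper":0,"dx":0,"dy":0,"dz":-0.04,"roll":0},{"gripper":0,"dx":0,"dy":0,"dz":-0.025,"roll":0},{"gripper":0,"dx":0,"dy":0,"dz":0,"roll":0},{"gripper":0,"dx":0,"dy":0,"dz":0,"roll":0}])

```text
time: 7.85
ee_pos: [0.6256, -0.2763, 0.0427]
tcp_rot: [3.083, 0.599, 0.001]
contact_force: [0.1, -0.4, -0.5]
gripper_width: 0.0219
finger_force: 58.9
```

send_rows(steps=[{"gripper":0.35,"dx":0,"dy":0,"dz":0,"roll":0},{"gripper":0.7,"dx":0,"dy":0,"dz":0,"roll":0},{"gripper":0.7,"dx":0,"dy":0,"dz":0,"roll":0},{"gripper":0.7,"dx":0,"dy":0,"dz":0.2,"roll":0},{"gripper":0.7,"dx":0,"dy":0,"dz":0.25,"roll":0},{"gripper":0.7,"dx":0,"dy":0,"dz":0.05,"roll":0},{"gripper":0.7,"dx":0,"dy":0,"dz":0,"roll":0}])

```text
time: 8.72
ee_pos: [0.6254, -0.2762, 0.1423]
tcp_rot: [3.083, 0.599, 0.001]
contact_force: [-0.2, 0.9, -0.7]
gripper_width: 0.0597
finger_force: 0.0
```

```bash
python3 - <<'E'
from h import *
p=get_image("wrist"); W=wcloud(p); print(state()["ee_pos"])
print("wrist lid on jar",lid(W,.626,-.2755,.032,.04), jar(W,.626,-.2763,.05,.032))
print("lid92",lid(W,.6768,-.0955,.046))
E
```

```text
[ 0.62498479 -0.2760012   0.1409663 ]
wrist lid on jar [ 0.6247 -0.2768  0.0121  0.0813  0.6247 -0.2769  0.0322] (array([ 0.6273, -0.2757]), 239)
lid92 [ 0.6775 -0.0969  0.0124  0.0412  0.6777 -0.0964  0.0465]
```

lid_64 is seated, with its knob top at 81 mm as expected. Next is lid_92.

send_rows(steps=[{"gripper":0.7,"dx":0.065,"dy":0.225,"dz":0,"roll":0},{"gripper":0.7,"dx":0.065,"dy":0.225,"dz":0,"roll":0},{"gripper":0.7,"dx":0.065,"dy":0.225,"dz":0,"roll":0},{"gripper":0.7,"dx":0.065,"dy":0.222,"dz":0,"roll":0},{"gripper":0.7,"dx":0,"dy":0,"dz":-0.2,"roll":0},{"gripper":0.7,"dx":0,"dy":0,"dz":-0.1,"roll":0},{"gripper":0.7,"dx":0,"dy":0,"dz":0,"roll":0}])

```text
time: 9.65
ee_pos: [0.6761, -0.097, 0.0796]
tcp_rot: [-3.082, -0.598, 0.006]
contact_force: [0.4, -0.8, 0.3]
gripper_width: 0.0595
finger_force: 0.0
```

```bash
python3 - <<'E'
from h import *
p=get_image("wrist"); W=wcloud(p); s=state(); print(s["ee_pos"],s["tcp_rot"])
print("lid92",lid(W,.6775,-.0968,.046))
print("jar92",jar(W,.451,.1057,.064,.046))
E
```

```text
[ 0.67690044 -0.09732161  0.08146032] [-3.08348231e+00 -5.97727226e-01  2.13025878e-03]
lid92 [ 0.6783 -0.0963  0.0122  0.0413  0.6777 -0.0963  0.0461]
jar92 (array([0.4521, 0.1044]), 524)
```

send_rows(steps=[{"gripper":0.7,"dx":0.005,"dy":0.004,"dz":-0.2,"roll":0},{"gripper":0.7,"dx":0,"dy":0,"dz":-0.13,"roll":0},{"gripper":0.7,"dx":0,"dy":0,"dz":-0.07,"roll":0},{"gripper":0.7,"dx":0,"dy":0,"dz":0,"roll":0},{"gripper":0,"dx":0,"dy":0,"dz":0,"roll":0},{"gripper":0,"dx":0,"dy":0,"dz":0,"roll":0},{"gripper":0,"dx":0,"dy":0,"dz":0,"roll":0},{"gripper":0,"dx":0,"dy":0,"dz":0,"roll":0}])

```text
time: 10.7
ee_pos: [0.6789, -0.0961, 0.0035]
tcp_rot: [3.083, 0.599, 0.003]
contact_force: [-0.9, -0.4, 7.1]
gripper_width: 0.022
finger_force: 58.4
```

send_rows(steps=[{"gripper":0,"dx":0,"dy":0,"dz":0.15,"roll":0},{"gripper":0,"dx":0,"dy":0,"dz":0.3,"roll":0},{"gripper":0,"dx":0,"dy":0,"dz":0.2,"roll":0},{"gripper":0,"dx":-0.227,"dy":0.2,"dz":0,"roll":0},{"gripper":0,"dx":-0.227,"dy":0.2,"dz":0,"roll":0},{"gripper":0,"dx":-0.227,"dy":0.2,"dz":0,"roll":0},{"gripper":0,"dx":-0.227,"dy":0.2,"dz":0,"roll":0},{"gripper":0,"dx":-0.227,"dy":0.2,"dz":0,"roll":0}])

```text
time: 11.7
ee_pos: [0.4498, 0.1051, 0.1326]
tcp_rot: [-3.084, -0.599, -0.002]
contact_force: [0.6, 0.6, -1.1]
gripper_width: 0.0214
finger_force: 58.9
```

send_rows(steps=[{"gripper":0,"dx":0,"dy":0,"dz":0,"roll":0},{"gripper":0,"dx":0,"dy":0,"dz":0,"roll":0}])

```text
time: 11.95
ee_pos: [0.4518, 0.1041, 0.1327]
tcp_rot: [3.083, 0.6, 0.003]
contact_force: [0.1, -0.1, -0.4]
gripper_width: 0.0213
finger_force: 59.0
```

```bash
python3 - <<'E'
from h import *
hold((.4515,.105),.064,.046)
E
```

```text
tcp [0.4518 0.1041 0.1327] w 0.0213
jar wrist (array([0.4507, 0.1051]), 769)
disc z-tcp 0.0141
lid centre [0.451  0.1035] off tcp [-0.0008 -0.0006] 58
```

send_rows(steps=[{"gripper":0,"dx":0,"dy":0.006,"dz":-0.13,"roll":0},{"gripper":0,"dx":0,"dy":0,"dz":-0.11,"roll":0},{"gripper":0,"dx":0,"dy":0,"dz":-0.07,"roll":0},{"gripper":0,"dx":0,"dy":0,"dz":-0.035,"roll":0},{"gripper":0,"dx":0,"dy":0,"dz":-0.021,"roll":0},{"gripper":0,"dx":0,"dy":0,"dz":0,"roll":0},{"gripper":0,"dx":0,"dy":0,"dz":0,"roll":0}])

```text
time: 12.88
ee_pos: [0.4516, 0.1053, 0.0593]
tcp_rot: [-3.084, -0.599, -0.001]
contact_force: [-1.1, -0.2, -0.4]
gripper_width: 0.0213
finger_force: 59.0
```

send_rows(steps=[{"gripper":0.35,"dx":0,"dy":0,"dz":0,"roll":0},{"gripper":0.7,"dx":0,"dy":0,"dz":0,"roll":0},{"gripper":0.7,"dx":0,"dy":0,"dz":0,"roll":0},{"gripper":0.7,"dx":0,"dy":0,"dz":0.2,"roll":0},{"gripper":0.7,"dx":0,"dy":0,"dz":0.2,"roll":0},{"gripper":0.7,"dx":0,"dy":0,"dz":0,"roll":0},{"gripper":0.7,"dx":0,"dy":0,"dz":0,"roll":0}])

```text
time: 13.75
ee_pos: [0.451, 0.1052, 0.1382]
tcp_rot: [-3.084, -0.599, 0.001]
contact_force: [-0.5, -0.1, -0.8]
gripper_width: 0.0598
finger_force: 0.0
```

```bash
python3 - <<'E'
from h import *
p=get_image("wrist"); W=wcloud(p); print(state()["ee_pos"])
print("lid92 on jar",lid(W,.4507,.105,.046,.054))
print("lid78",lid(W,.6945,.087,.039)); print("lid106",lid(W,.368,.282,.053))
E
```

```text
[0.45080665 0.10522856 0.13778541]
lid92 on jar [0.4512 0.1047 0.012  0.0953 0.4504 0.1049 0.0462]
lid78 None
lid106 [0.3691 0.2814 0.0121 0.0411 0.3688 0.2817 0.0535]
```

lid_92 is seated, with its knob top at 95 mm. Next is lid_106.

send_rows(steps=[{"gripper":0.7,"dx":-0.102,"dy":0.22,"dz":0,"roll":0},{"gripper":0.7,"dx":-0.102,"dy":0.22,"dz":0,"roll":0},{"gripper":0.7,"dx":-0.102,"dy":0.22,"dz":0,"roll":0},{"gripper":0.7,"dx":-0.102,"dy":0.22,"dz":0,"roll":0},{"gripper":0.7,"dx":0,"dy":0,"dz":-0.2,"roll":0},{"gripper":0.7,"dx":0,"dy":0,"dz":-0.08,"roll":0},{"gripper":0.7,"dx":0,"dy":0,"dz":0,"roll":0},{"gripper":0.7,"dx":0,"dy":0,"dz":0,"roll":0}])

```text
time: 14.8
ee_pos: [0.3704, 0.281, 0.0837]
tcp_rot: [-3.084, -0.598, -0.001]
contact_force: [0.1, 0.3, 0.4]
gripper_width: 0.0596
finger_force: 0.0
```

```bash
python3 - <<'E'
from h import *
p=get_image("wrist"); W=wcloud(p); s=state(); print(s["ee_pos"],s["qpos"])
print("lid106",lid(W,.369,.2815,.053))
E
```

```text
[0.37044524 0.28112408 0.08379661] [ 4.83197634e-01 -2.11025041e-03  1.85904854e+00  7.70329273e-05
  1.28327202e+00  1.67113321e+00]
lid106 [0.3686 0.282  0.0121 0.0413 0.3684 0.2821 0.053 ]
```

send_rows(steps=[{"gripper":0.7,"dx":-0.007,"dy":0.004,"dz":-0.2,"roll":0},{"gripper":0.7,"dx":0,"dy":0,"dz":-0.13,"roll":0},{"gripper":0.7,"dx":0,"dy":0,"dz":-0.075,"roll":0},{"gripper":0.7,"dx":0,"dy":0,"dz":0,"roll":0},{"gripper":0,"dx":0,"dy":0,"dz":0,"roll":0},{"gripper":0,"dx":0,"dy":0,"dz":0,"roll":0},{"gripper":0,"dx":0,"dy":0,"dz":0,"roll":0},{"gripper":0,"dx":0,"dy":0,"dz":0,"roll":0}])

```text
time: 15.85
ee_pos: [0.3689, 0.2824, 0.003]
tcp_rot: [-3.083, -0.599, -0.003]
contact_force: [-3.2, -2.3, 11.1]
gripper_width: 0.0216
finger_force: 58.3
```

send_rows(steps=[{"gripper":0,"dx":0,"dy":0,"dz":0.15,"roll":0},{"gripper":0,"dx":0,"dy":0,"dz":0.3,"roll":0},{"gripper":0,"dx":0,"dy":0,"dz":0.25,"roll":0},{"gripper":0,"dx":0.28,"dy":-0.036,"dz":0,"roll":0},{"gripper":0,"dx":0.28,"dy":0,"dz":0,"roll":0},{"gripper":0,"dx":0.28,"dy":0,"dz":0,"roll":0},{"gripper":0,"dx":0.28,"dy":0,"dz":0,"roll":0},{"gripper":0,"dx":0.27,"dy":0,"dz":0,"roll":0}])

```text
time: 16.85
ee_pos: [0.6481, 0.2747, 0.1421]
tcp_rot: [-3.084, -0.599, -0.001]
contact_force: [-0.3, 0.8, -0.7]
gripper_width: 0.0222
finger_force: 59.0
```

send_rows(steps=[{"gripper":0,"dx":0,"dy":0,"dz":0,"roll":0},{"gripper":0,"dx":0,"dy":0,"dz":0,"roll":0}])

```text
time: 17.1
ee_pos: [0.6459, 0.2748, 0.1417]
tcp_rot: [-3.084, -0.599, 0.001]
contact_force: [-0.8, -0.6, -1.4]
gripper_width: 0.0216
finger_force: 59.0
```

```bash
python3 - <<'E'
from h import *
hold((.648,.275),.071,.053)
E
```

```text
tcp [0.6459 0.2748 0.1417] w 0.0216
jar wrist (array([0.6487, 0.2748]), 856)
disc z-tcp 0.0145
lid centre [0.6454 0.2743] off tcp [-0.0005 -0.0005] 58
```

send_rows(steps=[{"gripper":0,"dx":0.014,"dy":0.002,"dz":-0.13,"roll":0},{"gripper":0,"dx":0,"dy":0,"dz":-0.12,"roll":0},{"gripper":0,"dx":0,"dy":0,"dz":-0.07,"roll":0},{"gripper":0,"dx":0,"dy":0,"dz":-0.035,"roll":0},{"gripper":0,"dx":0,"dy":0,"dz":-0.023,"roll":0},{"gripper":0,"dx":0,"dy":0,"dz":0,"roll":0},{"gripper":0,"dx":0,"dy":0,"dz":0,"roll":0}])

```text
time: 18.02
ee_pos: [0.6493, 0.2753, 0.0668]
tcp_rot: [-3.084, -0.599, -0.001]
contact_force: [-0.4, 0.6, -1.0]
gripper_width: 0.0214
finger_force: 59.0
```

send_rows(steps=[{"gripper":0.35,"dx":0,"dy":0,"dz":0,"roll":0},{"gripper":0.7,"dx":0,"dy":0,"dz":0,"roll":0},{"gripper":0.7,"dx":0,"dy":0,"dz":0,"roll":0},{"gripper":0.7,"dx":0,"dy":0,"dz":0.2,"roll":0},{"gripper":0.7,"dx":0,"dy":0,"dz":0.2,"roll":0},{"gripper":0.7,"dx":0,"dy":0,"dz":0,"roll":0},{"gripper":0.7,"dx":0,"dy":0,"dz":0,"roll":0}])

```text
time: 18.9
ee_pos: [0.6489, 0.2752, 0.1456]
tcp_rot: [-3.084, -0.599, 0.001]
contact_force: [0.9, -0.2, -0.7]
gripper_width: 0.0598
finger_force: 0.0
```

```bash
python3 - <<'E'
from h import *
p=get_image("wrist"); W=wcloud(p); print(state()["ee_pos"])
print("lid106 on jar",lid(W,.648,.275,.053,.061))
print("lid78",lid(W,.6945,.087,.039)); print("jar78",jar(W,.5356,.423,.057,.039))
E
```

```text
[0.64867625 0.27511905 0.14501085]
lid106 on jar [0.6492 0.2749 0.012  0.1023 0.6493 0.275  0.0531]
lid78 [0.6946 0.0873 0.0126 0.0411 0.6955 0.0872 0.0395]
jar78 (array([0.5372, 0.4222]), 1104)
```

lid_106 is seated, with its knob top at 102 mm. Last is lid_78.

send_rows(steps=[{"gripper":0.7,"dx":0.058,"dy":-0.235,"dz":0,"roll":0},{"gripper":0.7,"dx":0.058,"dy":-0.235,"dz":0,"roll":0},{"gripper":0.7,"dx":0.058,"dy":-0.235,"dz":0,"roll":0},{"gripper":0.7,"dx":0.058,"dy":-0.235,"dz":0,"roll":0},{"gripper":0.7,"dx":0,"dy":0,"dz":-0.2,"roll":0},{"gripper":0.7,"dx":0,"dy":0,"dz":-0.12,"roll":0},{"gripper":0.7,"dx":0,"dy":0,"dz":0,"roll":0},{"gripper":0.7,"dx":0,"dy":0,"dz":0,"roll":0}])

```text
time: 19.95
ee_pos: [0.6957, 0.0874, 0.0829]
tcp_rot: [-3.084, -0.6, -0.001]
contact_force: [0.4, 0.1, -0.5]
gripper_width: 0.0599
finger_force: 0.0
```

```bash
python3 - <<'E'
from h import *
p=get_image("wrist"); W=wcloud(p); s=state(); print(s["ee_pos"])
print("lid78",lid(W,.695,.087,.039))
E
```

```text
[0.69595664 0.087435   0.08334587]
lid78 [0.6956 0.0866 0.012  0.0413 0.695  0.0865 0.0395]
```

send_rows(steps=[{"gripper":0.7,"dx":-0.003,"dy":-0.004,"dz":-0.2,"roll":0},{"gripper":0.7,"dx":0,"dy":0,"dz":-0.13,"roll":0},{"gripper":0.7,"dx":0,"dy":0,"dz":-0.07,"roll":0},{"gripper":0.7,"dx":0,"dy":0,"dz":0,"roll":0},{"gripper":0,"dx":0,"dy":0,"dz":0,"roll":0},{"gripper":0,"dx":0,"dy":0,"dz":0,"roll":0},{"gripper":0,"dx":0,"dy":0,"dz":0,"roll":0},{"gripper":0,"dx":0,"dy":0,"dz":0,"roll":0}])

```text
time: 21.0
ee_pos: [0.6956, 0.0865, 0.0037]
tcp_rot: [3.084, 0.599, 0.003]
contact_force: [0.3, -0.5, 7.7]
gripper_width: 0.0214
finger_force: 58.4
```

send_rows(steps=[{"gripper":0,"dx":0,"dy":0,"dz":0.15,"roll":0},{"gripper":0,"dx":0,"dy":0,"dz":0.3,"roll":0},{"gripper":0,"dx":0,"dy":0,"dz":0.3,"roll":0},{"gripper":0,"dx":0,"dy":0,"dz":0.13,"roll":0},{"gripper":0,"dx":-0.12,"dy":0.25,"dz":0,"roll":0},{"gripper":0,"dx":-0.12,"dy":0.25,"dz":0,"roll":0},{"gripper":0,"dx":-0.12,"dy":0.25,"dz":0,"roll":0},{"gripper":0,"dx":-0.12,"dy":0.25,"dz":0,"roll":0}])

```text
time: 22.0
ee_pos: [0.598, 0.2879, 0.179]
tcp_rot: [-3.084, -0.599, -0.002]
contact_force: [1.4, 0.2, -0.3]
gripper_width: 0.0219
finger_force: 58.8
```

send_rows(steps=[{"gripper":0,"dx":-0.12,"dy":0.25,"dz":0,"roll":0},{"gripper":0,"dx":-0.12,"dy":0.25,"dz":0,"roll":0},{"gripper":0,"dx":-0.075,"dy":0.18,"dz":0,"roll":0},{"gripper":0,"dx":0,"dy":0,"dz":-0.2,"roll":0},{"gripper":0,"dx":0,"dy":0,"dz":0,"roll":0},{"gripper":0,"dx":0,"dy":0,"dz":0,"roll":0}])

```text
time: 22.75
ee_pos: [0.5365, 0.4223, 0.1398]
tcp_rot: [-3.084, -0.598, -0.002]
contact_force: [0.3, -0.0, -0.3]
gripper_width: 0.0212
finger_force: 58.9
```

```bash
python3 - <<'E'
from h import *
hold((.5365,.4225),.057,.039)
E
```

```text
tcp [0.5365 0.4223 0.1398] w 0.0212
jar wrist (array([0.5364, 0.4232]), 727)
disc z-tcp 0.0138
lid centre [0.5363 0.422 ] off tcp [-0.0002 -0.0003] 58
```

send_rows(steps=[{"gripper":0,"dx":0,"dy":0.005,"dz":-0.15,"roll":0},{"gripper":0,"dx":0,"dy":0,"dz":-0.14,"roll":0},{"gripper":0,"dx":0,"dy":0,"dz":-0.08,"roll":0},{"gripper":0,"dx":0,"dy":0,"dz":-0.04,"roll":0},{"gripper":0,"dx":0,"dy":0,"dz":-0.024,"roll":0},{"gripper":0,"dx":0,"dy":0,"dz":0,"roll":0},{"gripper":0,"dx":0,"dy":0,"dz":0,"roll":0}])

```text
time: 23.68
ee_pos: [0.5361, 0.4237, 0.0521]
tcp_rot: [-3.083, -0.599, -0.001]
contact_force: [-0.3, 0.4, -1.6]
gripper_width: 0.0216
finger_force: 58.9
```

send_rows(steps=[{"gripper":0.35,"dx":0,"dy":0,"dz":0,"roll":0},{"gripper":0.7,"dx":0,"dy":0,"dz":0,"roll":0},{"gripper":0.7,"dx":0,"dy":0,"dz":0,"roll":0},{"gripper":0.7,"dx":0,"dy":0,"dz":0.2,"roll":0},{"gripper":0.7,"dx":0,"dy":0,"dz":0.3,"roll":0},{"gripper":0.7,"dx":0,"dy":0,"dz":0.2,"roll":0},{"gripper":0.7,"dx":0,"dy":0,"dz":0,"roll":0}])

```text
time: 24.55
ee_pos: [0.5369, 0.4241, 0.1953]
tcp_rot: [-3.082, -0.599, -0.009]
contact_force: [0.6, -0.2, -0.9]
gripper_width: 0.0594
finger_force: 0.0
```

```bash
python3 - <<'E'
from h import *
p=get_image("wrist"); W=wcloud(p); print(state()["ee_pos"])
print("lid78 on jar",lid(W,.536,.423,.039,.047))
for n in("top","side"):
    p=get_image(n); save(p,n+"2"); W=cloud(p)
    for k,a in {"64":(.625,-.275,.032,.04),"78":(.536,.423,.039,.047),"92":(.4505,.105,.046,.054),"106":(.648,.275,.053,.061)}.items(): print(n,k,lid(W,*a))
E
```

```text
[0.53627631 0.42371455 0.19270655]
lid78 on jar [0.5365 0.4232 0.0121 0.0883 0.5361 0.4233 0.0392]
top 64 [ 0.6248 -0.2754  0.0115  0.0805  0.6254 -0.2757  0.0322]
top 78 [0.5373 0.4225 0.0122 0.0878 0.5367 0.4232 0.0396]
top 92 [0.4516 0.1054 0.0119 0.0948 0.4517 0.1056 0.046 ]
top 106 [0.6496 0.2748 0.0121 0.102  0.6496 0.2751 0.0533]
side 64 [ 0.6223 -0.2768  0.0142  0.082   0.6217 -0.2769  0.034 ]
side 78 [0.5338 0.4226 0.0126 0.0889 0.5354 0.4223 0.0403]
side 92 [0.4489 0.1047 0.0121 0.0961 0.4486 0.104  0.0478]
side 106 [0.6409 0.27   0.009  0.1024 0.6473 0.2748 0.0537]
```

View pics/side2.png

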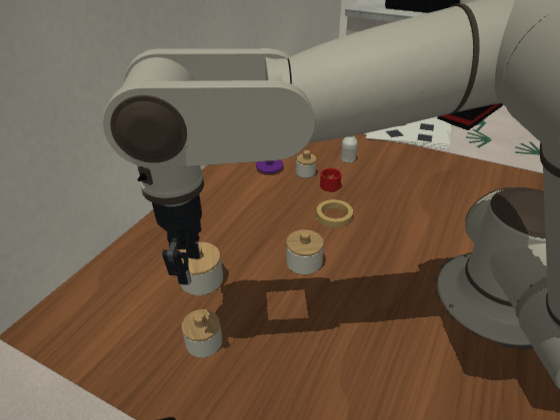

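The side view shows all four jars lidded: (306,165), (305,250), (200,268) and (202,332). The tape, glue, red jar and purple lid are where they were, and the gripper is clear. Heights from all the cameras match seated lids, so I'm handing in.

```bash
python3 -c "
from workcell import *
print(sign_off())"
```

```text
the job is handed in; nothing more can be done
None
```

All four wooden lids are seated on their own jars, and nothing else was disturbed; the job was handed in after about 25 s of robot time.

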